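Roll a sander roller home under the hooks of its sprung rest

TASK

Take the wooden rolling board by its handle, lay its flat sole on top of the rubber roller waiting at the low end of the sprung rest, press the bed down and roll the roller along under the two steel hooks until you feel it meet the stop, and push no further, so that when you lift the board off, the bed springs up and the hooks hold the roller's spindle ends captive. Then lay the board back flat on its cork mat and let go. Press down firmly but with less than 25 N, never ram the roller against the hooks or the stop (12 N at most), never touch the roller with the fingers, and do not disturb the tin, the green sample disc or the blue carton.

Things in the scene. Friction and masses are not known exactly. Their poses are not given: they have to be found in the camera images.
- handle (a point): Middle of the rib handle of the loose wooden rolling board (150 g): 40 mm above the board's flat underside, 20 mm below the handle's top. The rib stands upright across the board's middle: 18 mm thick along board x, 46 mm wide along y, 50 mm tall above the plate. Pinch its two wide faces, fingers closing along the board's x, so that the board cannot tip in the grip.
- sole (a point): Centre of the board's flat underside; board axes: x along its length, z up. Sole plate 120 mm long (x), 56 mm wide (y), 10 mm thick.
- mat: Cork mat on which the board lies at the start, 160 (its x) x 90 (its y) x 4 mm thick, fixed to the desk; origin at the centre of its underside. The cream polisher's front (about 0.2 m tall) stands some 5 cm or more behind it and behind the way to the rest: carry the board clear of it.
- roller_center (a point): Centre of the loose roller (about 200 g): black rubber sleeve, diameter 36 x 72 mm, with steel spindle ends 12 mm in diameter sticking out 14 mm at each end. Its y is the axle. It lies across the bed against the low lip at the start. Under a flat board that moves 2 mm without slip it rolls 1 mm, so it works back along the sole.
- rest: Roller rest fixed to the desk: grey base plate 160 (x) x 112 (y) x 10 mm, origin at the centre of its underside, z up. The roller is to roll along the rest's +x, from x = -45 mm to home under the hooks, between low side rails on a white sprung bed that climbs 1 degree: unpressed, the roller's top is at z = 64.4 mm at the start and 66 mm at home.
- bed (a joint): How far the sprung bed is pressed down, m: 0 = up, 0.008 = bottomed (hard). It yields at about 2.5 N on the roller, then takes 2.2 N more per mm (11 N at 4 mm, 15 N at 5.7 mm). The hooks' 10 mm long down-turned tips, 7 to 17 mm before home, hang 4 mm below the top of an unpressed spindle end: the bed must be over 4 mm down to pass. Behind them are roofed pockets with 1 mm play either way.
- tin: Blue round tin, 55 mm diameter x 22 mm, a bystander; origin at the centre of its underside.
- sample: Green resin disc with a bare metal face, 30 mm diameter x 17 mm, a bystander; origin at the centre of its underside.
- carton: Small blue carton, 56 x 85 x 30 mm, a bystander; origin at the centre of its underside.
- hooks_zone (a point): Rest x = 45 mm, y = 0, z = 48 mm: middle of the range of the roller's home. The two dark steel hooks (y = 39 to 52 mm either side, tops z = 60 mm) are clamped together in another place each time, so home is anywhere from rest x = 35 to 53 mm and must be felt: 1 mm past it the spindle ends meet red buffers, the stop, which yield 1 mm per 8 N, 3 mm at most.

How it is judged (in metres and radians):
On the way, in this order (a step that is already met when the one before it is completed fails the run):
1. the board presses on the roller near the start of the bed (contact force between board and roller above 2 N and x of roller_center in the frame of rest below -0.01 m), for 0.1 s.
2. the roller is home behind the hook tips with the board lifted off and the bed up (x of roller_center in the frame of rest above 0.032 m and z of roller_center in the frame of rest between 0.043 and 0.053 m and value of joint bed below 0.0015 m and contact force between board and roller below 0.1 N), for 0.2 s.
At the end, for the whole second after the job is handed in: The roller lies at rest on the bed in both hook pockets (more than 32 mm along the rest's x, its centre 43 to 53 mm above the desk), the bed is up (within 1.5 mm), and the board lies released and flat on the mat, its middle within 35 mm of the mat's centre (x of roller_center in the frame of rest above 0.032 m and z of roller_center in the frame of rest between 0.043 and 0.053 m and value of joint bed below 0.0015 m and linear speed of roller below 0.02 m/s and horizontal distance between sole and mat below 0.035 m and z of sole in the frame of mat below 0.008 m and angle between sole's own z axis and vertical below 0.08 rad and contact force between the fingers and board below 0.1 N); the robot touches nothing.
It fails at once if the board presses on the roller with 25 N or more (contact force between board and roller above 25 N).
It fails at once if the roller is rammed against the hooks or the stop with more than 12 N (contact force between roller and rest above 12 N).
It fails at once if the fingers touch the roller (contact force between the fingers and roller above 0.5 N).
It fails at once if a bystander is moved by more than 15 mm (distance of any of tin, sample, carton from where it was at the start of the episode above 0.015 m).
It also fails if it takes over 72 s, if anything falls off the work surface, if the arm or the gripper's body presses on something with over 40 N, if the wrist force passes 120 N, or if a joint passes its speed limit or range.

ROBOT

A 6-joint arm with a two-finger parallel gripper is mounted at the origin on a cart in front of the work surface, level with it; the furniture and walls round the work are solid. World frame = base frame: x ahead of the robot, y to its left, z up, the work surface at z = 0. Lengths are in mm, angles in rad, forces in N, time in s.
With the tool pointing down it reaches from about 350 to 975 mm from the base axis. Payload 7.1 kg.
Tool frame: the origin (TCP) lies at the very end of the fingers, on their centre line; the grasp point (between the pads) lies 19 mm behind it (ctrl.pinch_z is the z of the grasp point in the tool frame, in mm); z points along the fingers, y is the direction in which the jaws open and shut (so a half turn about z gives the same grasp; the last joint's range is limited). The gripper opens to 88 mm and grips with 3 to 60 N. Pads are 20 mm wide; open, the fingers measure 115 mm over their backs; the gripper's body (75 mm by 178 mm) begins 61 mm behind the grasp point.
Start: joints at [1.282, 0.423, 1.63, -0, 1.089, -0.019], TCP at [166.555, 602.382, 222.675] pointing down, gripper open.
Joint ranges: [-3, 3], [-0.9, 2.11], [0.09, 2.58], [-1.31, 4.45], [0.11, 2.69], [-2.54, 2.54]. Speed limits (rad/s): [2.39, 2.39, 3.01, 3.14, 3.14, 3.14].

INTERFACE

Orientations are given as a rotation vector (axis times angle).
In Python, from workcell import get_obs, optics, ctrl gives the robot as it stands.
- The arm moves only by the shell command python3 -m jog 'ROWS'. ROWS is a JSON object of lists of equal length, an entry for each row: "delta_rot": the turn, a rotation vector about the tool's x, y, z in rad, a list of three; "translation": the shift along the tool's x, y, z in mm, a list of three; "hand": the opening, from -1 (shut) to 1 (fully open). In form: {"delta_rot": [[rx, ry, rz], ...], "translation": [[x, y, z], ...], "hand": [hand, ...]}. A call has 1 to 5 rows; each row is the pose to reach, as a shift and turn from the pose commanded when the call began, along the tool's axes at that moment; what a row does not reach only later rows make up. A row lasts 1/10 s, in which the tool goes at most 50 mm and 8.59 degrees, less where a joint would pass 70% of its speed; a pose out of reach is approached as far as the arm can. A call with a gripper value outside its range is refused whole. The fingers move at their own pace and stop on an object; the grip force is fixed at half the most. Time passes only in rows, so rows that repeat a pose let the fingers close. It gives the time, the measured TCP pose, the force and the opening at its end, in the units of the state.
- get_obs(): the state, without advancing time (a new reading comes with each control period).
- optics.get_image(name): name is "scene" or "top"; returns the picture (400x640x3 uint8, red, green, blue); there is no depth.
- optics.calibration(name): a dict with "intrinsics" (3x3 intrinsics, pixels), "k1" (the pictures are not rectified: a ray, as slopes to the right and down, at radius r is drawn at 1 + k1 r^2 times it, then the intrinsics apply), "cam_to_world" (4x4, takes a point from camera to world coordinates). Camera axes: x right, y up, looking along -z (the intrinsics and any distortion apply to the point x, -y, -z); pixel columns grow to the right and rows downward; lengths in mm; the calibration is good to about 2 mm. A picture is of the moment at which its call begins. calibration takes no time and is no camera call.
- ctrl.close_job(): hands the job in, once; it reports no verdict.
The state is a dict: "t": time; "qpos": joint angles; "qvel": joint speeds; "joint_torque": joint torques, N m; "ee_pos": TCP position; "orientation": TCP orientation; "ft_force": force on the tool from outside, world axes, zero at the start; "moment": the same for the moment, N m; "width": finger opening in mm.
Only numpy, scipy, OpenCV 4.12 (cv2) and the standard library are available. Lean on these libraries where they do the work, as an engineer would, in place of code of your own. Each camera call takes 0.05 s, during which the arm holds its last target. There are 200 camera calls.

## Working session

There is one attempt and no reset: what is moved stays moved. The work goes in short steps, Python scripts to look and compute and a shell command to move; the robot and the scene stay as the last step left them, time stands still between calls to the robot, and variables do not carry over. Pictures are saved under pics/ and viewed, about 8 in all and at most 12, crops included, and the job is handed in when it is done.

```bash
mkdir -p pics; ls; python3 - <<'E'
from workcell import get_obs, optics, ctrl
import cv2
for n in ("scene","top"):
    im=optics.get_image(n); cv2.imwrite(f"pics/{n}0.png",im[...,::-1])
    c=optics.calibration(n); print(n,c)
o=get_obs(); print(o, ctrl.pinch_z)
E
```

```text
pics
scene {'intrinsics': array([[364.82116504,   0.        , 318.85997331],
       [  0.        , 364.82116504, 200.51193681],
       [  0.        ,   0.        ,   1.        ]]), 'k1': 0.00916785248653559, 'cam_to_world': array([[ 5.89287237e-01,  5.94348518e-01, -5.47257153e-01,
        -1.35003429e+02],
       [-8.07878882e-01,  4.26357703e-01, -4.06879369e-01,
        -4.37239821e+02],
       [-8.50084768e-03,  6.81886316e-01,  7.31408769e-01,
         9.27551134e+02],
       [ 0.00000000e+00,  0.00000000e+00,  0.00000000e+00,
         1.00000000e+00]])}
top {'intrinsics': array([[397.38042339,   0.        , 319.63764597],
       [  0.        , 397.38042339, 199.61901461],
       [  0.        ,   0.        ,   1.        ]]), 'k1': -0.07369130249863802, 'cam_to_world': array([[ 8.53092467e-03,  9.96048859e-01, -8.83962329e-02,
         4.20107126e+02],
       [-9.99537753e-01,  1.10735445e-02,  2.83135381e-02,
         6.49912033e+01],
       [ 2.91805270e-02,  8.81138313e-02,  9.95682906e-01,
         1.10084947e+03],
       [ 0.00000000e+00,  0.00000000e+00,  0.00000000e+00,
         1.00000000e+00]])}
{'t': 0.1, 'qpos': array([ 1.28202950e+00,  4.23746237e-01,  1.63057778e+00,  2.38681865e-06,
        1.08859782e+00, -1.90145003e-02]), 'qvel': array([-0.00035363, -0.00121744, -0.00022251, -0.00053088, -0.00101934,
        0.00207844]), 'joint_torque': array([ 1.68750821e-04, -5.45615888e+01, -2.74325931e+01,  6.44656294e-02,
        1.87730254e-02,  1.25203459e-05]), 'ee_pos': array([166.40380506, 601.93996716, 222.00484579]), 'orientation': array([-4.22416375e-01, -3.11285581e+00,  2.06257162e-03]), 'ft_force': array([ 0.4917344 , -0.19715449, -0.26156838]), 'moment': array([0.0014462 , 0.00450799, 0.02169464]), 'width': 87.81810070654016} -18.700000000000003
```

View pics/scene0.png

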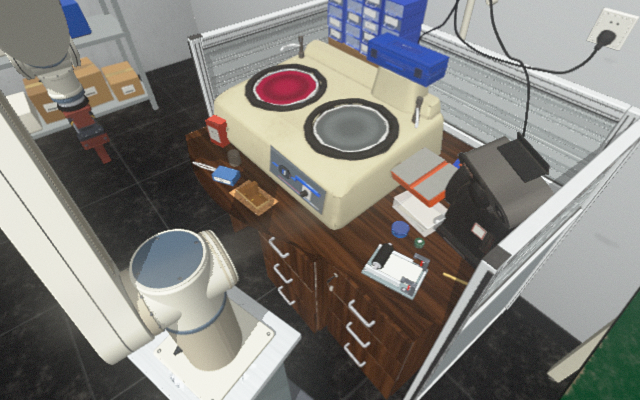

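View pics/top0.png

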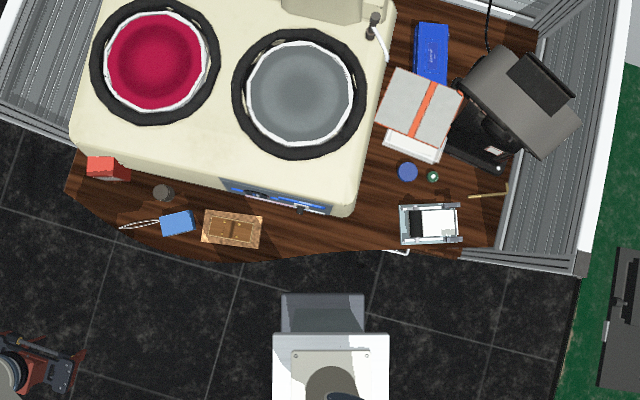

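The board lies on its mat at about top (232,229). The rest is at about (430,223), with the roller at its left end (408,223). The tin is at (408,172), the sample at (432,176) and the blue carton at (177,223). I'll zoom in on the board and the rest.

```bash
python3 - <<'E'
import cv2,numpy as np
t=cv2.imread("pics/top0.png")
a=cv2.resize(t[200:260,185:285],None,fx=8,fy=8,interpolation=cv2.INTER_CUBIC)[:,:800]
cv2.imwrite("pics/board.png",a)
cv2.imwrite("pics/rest.png",cv2.resize(t[190:255,385:475],None,fx=8,fy=8,interpolation=cv2.INTER_CUBIC))
s=cv2.imread("pics/scene0.png")
p=cv2.resize(s[170:220,210:290],None,fx=7,fy=7,interpolation=cv2.INTER_CUBIC)
cv2.imwrite("pics/sc.png",p)
E
```

```text
(no output)
```

View pics/board.png

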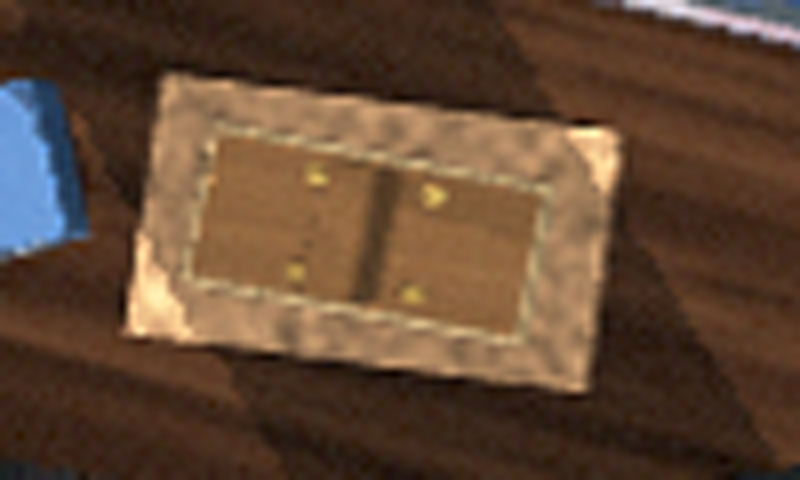

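View pics/rest.png

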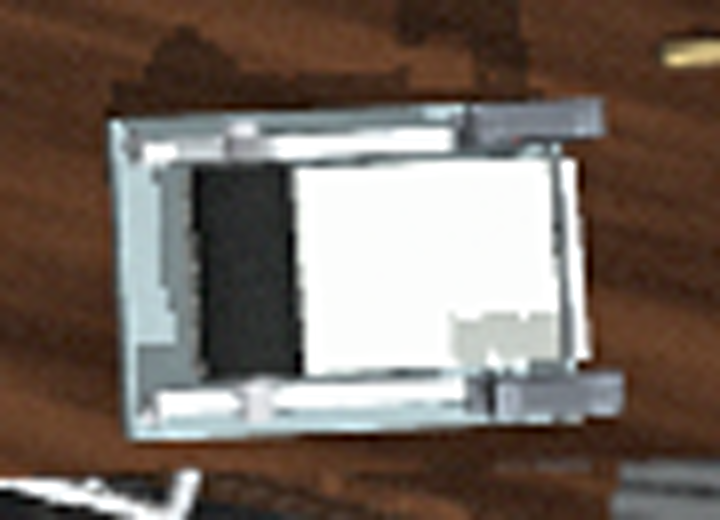

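The board crop shows plate corners at (210,133), (545,188), (522,340) and (188,280), and mat corners at (165,75), (622,128), (588,390) and (125,335). In the rest crop, the base's left corners are at (112,122) and (130,438). The roller spans columns 198–300 and the spindle ends are at (243,140) and (258,400).

```bash
cat > h.py <<'E'
import numpy as np,cv2
from workcell import optics,get_obs,ctrl
from scipy.spatial.transform import Rotation as R
def px2w(n,px,z):
    c=optics.calibration(n);K=c["intrinsics"];D=np.array([c["k1"],0,0,0.])
    p=cv2.undistortPoints(np.array(px,float).reshape(-1,1,2),K,D)[:,0]
    d=np.c_[p[:,0],-p[:,1],-np.ones(len(p))]@c["cam_to_world"][:3,:3].T
    o=c["cam_to_world"][:3,3]
    return o+d*((np.asarray(z,float)-o[2])/d[:,2]).reshape(-1,1)
def w2px(n,P):
    c=optics.calibration(n);K=c["intrinsics"];D=np.array([c["k1"],0,0,0.])
    T=np.linalg.inv(c["cam_to_world"]);q=np.atleast_2d(P)@T[:3,:3].T+T[:3,3]
    q=q*[1,-1,-1]
    return cv2.projectPoints(q,np.zeros(3),np.zeros(3),K,D)[0][:,0]
def crop(px,o,s): return (np.array(px,float)+.5)/s-.5+o
E
python3 - <<'E'
from h import *
np.set_printoptions(precision=1,suppress=True)
b=px2w("top",crop([(210,133),(545,188),(522,340),(188,280)],(185,200),8),14)
m=px2w("top",crop([(165,75),(622,128),(588,390),(125,335)],(185,200),8),4)
for q in(b,m):
    print(q[:,:2],q.mean(0),np.linalg.norm(np.diff(q,axis=0),axis=1))
    x=(q[1]+q[2]-q[0]-q[3]); print("x-axis yaw deg",np.degrees(np.arctan2(x[1],x[0])))
# handle top, z=4+60
h=px2w("top",crop([(325,165),(398,168),(355,300),(378,300)],(185,200),8),64);print("rib",h)
r=px2w("top",crop([(112,122),(130,438),(586,422)],(385,190),8),10);print("base",r)
s=px2w("top",crop([(243,140),(258,400)],(385,190),8),52);print("spin",s,s.mean(0))
w=px2w("top",crop([(198,165),(300,165),(202,378),(304,378)],(385,190),8),[46]*4);print("roller",w,w.mean(0))
hk=px2w("top",crop([(465,105),(605,98),(608,135),(495,415),(625,410),(622,375)],(385,190),8),60);print("hooks",hk)
print(b.mean(0)[:2], get_obs()["ee_pos"])
E
```

```text
[[467.9 331. ]
 [450.4 216.1]
 [398.8 222.8]
 [417.8 337. ]] [433.7 276.7  14. ] [116.2  52.1 115.7]
x-axis yaw deg -99.0430648356177
[[488.1 349.6]
 [471.6 191.4]
 [381.8 201.3]
 [398.7 360.6]] [435.1 275.7   4. ] [159.   90.4 160.2]
x-axis yaw deg -96.0096743258419
rib [[455.7 280.9  64. ]
 [455.  257.1  64. ]
 [412.1 270.   64. ]
 [412.1 262.5  64. ]]
base [[ 504.9 -185.5   10. ]
 [ 395.7 -191.    10. ]
 [ 401.8 -352.2   10. ]]
spin [[ 496.1 -220.2   52. ]
 [ 409.4 -224.3   52. ]] [ 452.7 -222.3   52. ]
roller [[ 487.9 -206.4   46. ]
 [ 488.2 -241.2   46. ]
 [ 416.6 -207.    46. ]
 [ 416.8 -241.7   46. ]] [ 452.4 -224.1   46. ]
hooks [[ 507.9 -293.6   60. ]
 [ 510.8 -341.8   60. ]
 [ 498.4 -342.6   60. ]
 [ 404.9 -302.1   60. ]
 [ 406.6 -346.5   60. ]
 [ 418.3 -345.7   60. ]]
[433.7 276.7] [166.4 601.9 222. ]
```

View pics/sc.png

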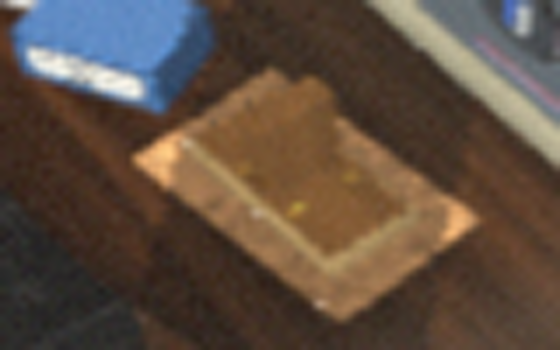

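The crop agrees: the board's rib stands upright and the polisher front is well behind it. Next is a helper that converts a target pose into tool-frame shifts.

```bash
cat > go.py <<'E'
import sys
from h import *
# usage: go.py x y z yawdeg(of tool y, tool down)
x,y,z,a=map(float,sys.argv[1:5]);a=np.radians(a)
o=get_obs();Rc=R.from_rotvec(o["orientation"])
Y=np.array([np.cos(a),np.sin(a),0]);Z=np.array([0,0,-1.]);X=np.cross(Y,Z)
Rt=R.from_matrix(np.c_[X,Y,Z])
t=Rc.inv().apply(np.array([x,y,z])-o["ee_pos"]);r=(Rc.inv()*Rt).as_rotvec()
yc=Rc.apply([0,1,0])
print("t",o["t"],"ee",o["ee_pos"].round(2),"yaw",np.degrees(np.arctan2(yc[1],yc[0])).round(2),"F",o["ft_force"].round(2),"w",o["width"].round(2),"q",o["qpos"].round(2))
print("trans",t.round(2),"rot",r.round(4))
E
python3 go.py 434 276.5 150 81
```

```text
Traceback (most recent call last):
  File "go.py", line 10, in <module>
    print("t",o["t"],"ee",o["ee_pos"].round(2),"yaw",np.degrees(np.arctan2(yc[1],yc[0])).round(2),"F",o["ft_force"].round(2),"w",o["width"].round(2),"q",o["qpos"].round(2))
                                                                                                                                 ^^^^^^^^^^^^^^^^
AttributeError: 'float' object has no attribute 'round'
```

```bash
sed -i 's/o\["width"\].round(2)/round(o["width"],2)/' go.py
python3 go.py 434 276.5 150 81
```

```text
t 0.1 ee [166.4  601.94 222.  ] yaw 74.54 F [ 0.49 -0.2  -0.26] w 87.82 q [ 1.28  0.42  1.63  0.    1.09 -0.02]
trans [-344.65 -242.26   72.32] rot [-1.300e-03 -1.000e-04 -1.127e-01]
```

```bash
python3 -m jog '{"delta_rot":[[0,0,-0.02],[0,0,-0.04],[0,0,-0.06],[0,0,-0.08],[0,0,-0.113]],"translation":[[-30,-21,6],[-65,-45,13],[-100,-70,20],[-135,-95,28],[-170,-120,36]],"hand":[1,1,1,1,1]}'
python3 go.py 434 276.5 150 81
```

```text
t: 0.6
ee_pos: [299.0, 439.9, 186.2]
orientation: [-0.244, -3.132, 0.001]
ft_force: [0.9, 1.0, 0.7]
width: 87.3
t 0.6 ee [299.04 439.88 186.19] yaw 81.1 F [0.95 1.04 0.67] w 87.33 q [ 0.95  0.34  1.86 -0.    0.94 -0.46]
trans [-158.61 -140.53   36.23] rot [-0.0003 -0.0001  0.0018]
```

```bash
python3 -m jog '{"delta_rot":[[0,0,0],[0,0,0],[0,0,0],[0,0,0],[0,0,0.002]],"translation":[[-35,-31,8],[-75,-66,18],[-115,-102,27],[-150,-133,35],[-158.5,-140.5,46]],"hand":[1,1,1,1,1]}'
python3 go.py 434 276.5 25.3 81
```

```text
t: 1.1
ee_pos: [435.3, 275.1, 140.6]
orientation: [0.254, 3.13, 0.0]
ft_force: [0.3, 0.7, 0.7]
width: 87.8
t 1.1 ee [435.28 275.06 140.58] yaw 80.73 F [0.25 0.73 0.7 ] w 87.76 q [ 0.54  0.38  1.93 -0.    0.83 -0.87]
trans [  1.61   1.2  115.28] rot [ 0.0001  0.001  -0.0047]
```

```bash
python3 -m jog '{"delta_rot":[[0,0,-0.003],[0,0,-0.003],[0,0,-0.003],[0,0,-0.003],[0,0,-0.003]],"translation":[[1,1,30],[1,1,60],[1,1,85],[1,1,105],[1,1,115]],"hand":[1,1,1,1,1]}'
python3 go.py 434 276.5 25.3 81
python3 - <<'E'
from h import *
im=optics.get_image("scene")[...,::-1]
cv2.imwrite("pics/sc1.png",cv2.resize(im[120:230,170:310],None,fx=5,fy=5,interpolation=cv2.INTER_CUBIC))
E
```

```text
t: 1.6
ee_pos: [431.2, 278.3, 23.8]
orientation: [-0.245, -3.13, 0.003]
ft_force: [0.4, 1.0, -0.0]
width: 87.8
t 1.6 ee [431.19 278.32  23.83] yaw 81.07 F [ 0.36  0.98 -0.03] w 87.79 q [ 0.55  0.59  1.97  0.    0.59 -0.86]
trans [-3.06 -1.36 -1.47] rot [-0.0019 -0.0023  0.0011]
```

View pics/sc1.png

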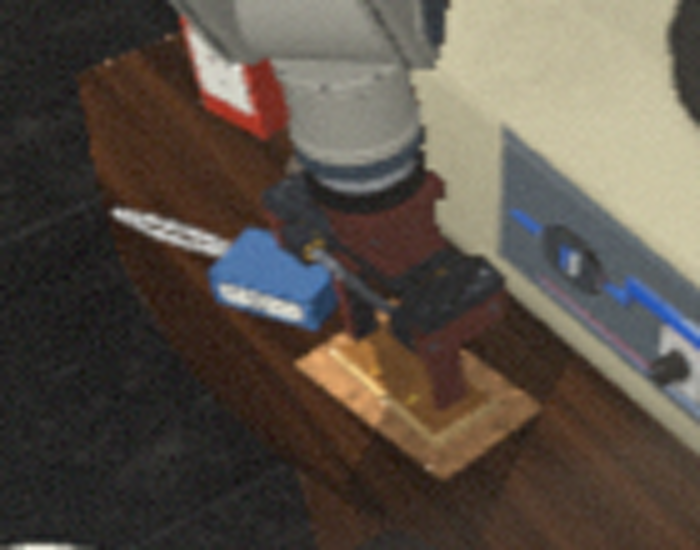

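The fingers straddle the rib, with the gripper clear of the polisher. I'll fine-adjust and close.

```bash
python3 -m jog '{"delta_rot":[[0,0,0],[0,0,0],[0,0,0],[0,0,0],[0,0,0]],"translation":[[0,0,0],[0,0,0],[0,0,0],[0,0,0],[0,0,0]],"hand":[1,1,0.5,0,-0.3]}'
python3 -m jog '{"delta_rot":[[0,0,0],[0,0,0],[0,0,0],[0,0,0],[0,0,0]],"translation":[[0,0,0],[0,0,0],[0,0,0],[0,0,0],[0,0,0]],"hand":[-0.5,-0.6,-0.7,-1,-1]}'
python3 -m jog '{"delta_rot":[[0,0,0],[0,0,0],[0,0,0],[0,0,0],[0,0,0]],"translation":[[0,0,0],[0,0,0],[0,0,0],[0,0,0],[0,0,0]],"hand":[-1,-1,-1,-1,-1]}'
python3 go.py 434 276.5 25.3 81
```

```text
t: 2.15
ee_pos: [432.5, 279.2, 26.3]
orientation: [0.244, 3.131, 0.001]
ft_force: [0.2, -0.4, 0.2]
width: 67.1
t: 2.65
ee_pos: [432.2, 279.0, 25.6]
orientation: [-0.244, -3.132, 0.0]
ft_force: [-0.3, -0.2, 0.8]
width: 27.5
t: 3.15
ee_pos: [432.2, 279.0, 25.6]
orientation: [-0.244, -3.132, 0.0]
ft_force: [-0.4, -1.7, -0.2]
width: 17.7
t 3.15 ee [432.16 278.96  25.61] yaw 81.07 F [-0.43 -1.68 -0.15] w 17.71 q [ 0.55  0.58  1.97 -0.    0.59 -0.86]
trans [-2.2  -2.14  0.31] rot [-0.0002 -0.0001  0.0013]
```

Gripped: width 17.7 mm, which matches the 18 mm rib. Before the carry I'll compute the polisher's edge.

```bash
python3 - <<'E'
from h import *
np.set_printoptions(precision=0,suppress=True)
for z in (0,60,130,200): print(z,px2w("top",[(345,216),(352,207),(220,182),(360,190)],z)[:,:2].tolist())
print(px2w("scene",[(335,222),(262,170)],0)); print(px2w("scene",[(327,180)],200))
print(px2w("top",[(408,172)],22),px2w("top",[(432,176)],17))
E
python3 -m jog '{"delta_rot":[[0,0,0],[0,0,0],[0,0,0],[0,0,0],[0,0,0]],"translation":[[0,0,-6],[0,0,-25],[5,0,-55],[10,0,-80],[15,0,-100]],"hand":[-1,-1,-1,-1,-1]}'
python3 -m jog '{"delta_rot":[[0,0,0],[0,0,0],[0,0,0],[0,0,0],[0,0,0]],"translation":[[15,0,-5],[25,0,-8],[35,0,-8],[40,0,-8],[40,0,-8]],"hand":[-1,-1,-1,-1,-1]}'
python3 go.py 385 60 135 88
```

```text
0 [[472.9325959148216, -37.198595739250436], [498.2012366619046, -56.676622434238325], [564.0323026610594, 311.8178373873416], [546.1228537678285, -79.09217943009831]]
60 [[470.05343009081173, -31.628907869783845], [493.9448448997043, -50.04531657520107], [556.1878963103329, 298.3649553699765], [539.2545726389268, -71.23915029664049]]
130 [[466.6944032961335, -25.130938688739505], [488.97905451047063, -42.30879307299094], [547.0360889011522, 282.6699263497171], [531.2415779885414, -62.07728297427303]]
200 [[463.3353765014553, -18.632969507695165], [484.013264121237, -34.57226957078079], [537.8842814919715, 266.97489732945775], [523.228583338156, -52.91541565190559]]
[[512. -21.   0.]
 [561. 346.   0.]]
[[488.  -4. 200.]]
[[ 595. -210.   22.]] [[ 586. -279.   17.]]
t: 3.65
ee_pos: [417.5, 281.6, 127.4]
orientation: [0.245, 3.131, 0.001]
ft_force: [-0.4, -0.0, -1.5]
width: 17.7
t: 4.15
ee_pos: [376.6, 287.3, 132.9]
orientation: [-0.243, -3.131, 0.002]
ft_force: [0.5, 0.9, -1.7]
width: 17.9
t 4.15 ee [376.57 287.33 132.86] yaw 81.13 F [ 0.49  0.87 -1.7 ] w 17.86 q [ 0.63  0.34  2.02 -0.    0.78 -0.79]
trans [ -43.37 -223.31   -1.89] rot [-0.0013 -0.0015 -0.1199]
```

```bash
python3 -m jog '{"delta_rot":[[0,0,-0.02],[0,0,-0.04],[0,0,-0.07],[0,0,-0.1],[0,0,-0.12]],"translation":[[-10,-30,0],[-20,-75,0],[-30,-120,0],[-40,-165,0],[-43,-210,0]],"hand":[-1,-1,-1,-1,-1]}'
python3 go.py 400 -120 135 92.8
```

```text
t: 4.65
ee_pos: [388.6, 71.8, 133.5]
orientation: [0.054, 3.14, -0.0]
ft_force: [-0.1, -0.5, -2.0]
width: 17.8
t 4.65 ee [388.59  71.76 133.48] yaw 88.03 F [-0.07 -0.5  -2.03] w 17.8 q [ 0.15  0.24  2.18 -0.    0.72 -1.38]
trans [ -17.99 -191.26   -1.51] rot [-0.0001  0.0009 -0.0832]
```

```bash
python3 -m jog '{"delta_rot":[[0,0,-0.02],[0,0,-0.04],[0,0,-0.06],[0,0,-0.083],[0,0,-0.083]],"translation":[[-2,-40,0],[-6,-85,0],[-12,-130,0],[-18,-170,0],[-25,-190,0]],"hand":[-1,-1,-1,-1,-1]}'
python3 go.py 449.2 -170.3 110 92.8
```

```text
t: 5.15
ee_pos: [406.1, -120.3, 133.4]
orientation: [0.071, -3.141, 0.001]
ft_force: [-0.1, 0.4, -1.1]
width: 17.9
t 5.15 ee [ 406.08 -120.33  133.36] yaw 92.59 F [-0.05  0.35 -1.05] w 17.92 q [-0.32  0.28  2.13 -0.    0.74 -1.93]
trans [-40.81 -51.86  23.38] rot [-0.0004 -0.     -0.0036]
```

```bash
python3 -m jog '{"delta_rot":[[0,0,-0.003],[0,0,-0.003],[0,0,-0.003],[0,0,-0.003],[0,0,-0.003]],"translation":[[-15,-20,4],[-30,-40,10],[-41,-52,18],[-41,-52,22],[-41,-52,23]],"hand":[-1,-1,-1,-1,-1]}'
python3 -m jog '{"delta_rot":[[0,0,0],[0,0,0],[0,0,0]],"translation":[[0,0,0],[0,0,0],[0,0,0]],"hand":[-1,-1,-1]}'
python3 go.py 449.2 -170.3 85 92.8
python3 - <<'E'
from h import *
im=optics.get_image("top")[...,::-1]
a=cv2.resize(im[185:260,375:475],None,fx=7,fy=7,interpolation=cv2.INTER_CUBIC)
im=optics.get_image("scene")[...,::-1]
b=cv2.resize(im[220:310,330:450],None,fx=4,fy=4,interpolation=cv2.INTER_CUBIC)
cv2.imwrite("pics/sc2.png",np.hstack([cv2.resize(a,(390,int(525*390/700))),np.zeros((292,10,3),np.uint8),cv2.resize(b,(390,292))]))
E
```

```text
t: 5.65
ee_pos: [448.3, -167.0, 109.6]
orientation: [0.078, -3.138, -0.002]
ft_force: [-0.5, -0.2, -0.3]
width: 17.6
t: 5.95
ee_pos: [449.1, -166.9, 111.0]
orientation: [-0.08, 3.14, -0.0]
ft_force: [-0.3, 0.1, -2.4]
width: 17.9
t 5.95 ee [ 449.15 -166.89  110.99] yaw 92.91 F [-0.26  0.08 -2.36] w 17.94 q [-0.38  0.39  2.02 -0.    0.73 -2.  ]
trans [ 0.12 -3.41 25.99] rot [-0.0001  0.0002  0.002 ]
```

View pics/sc2.png

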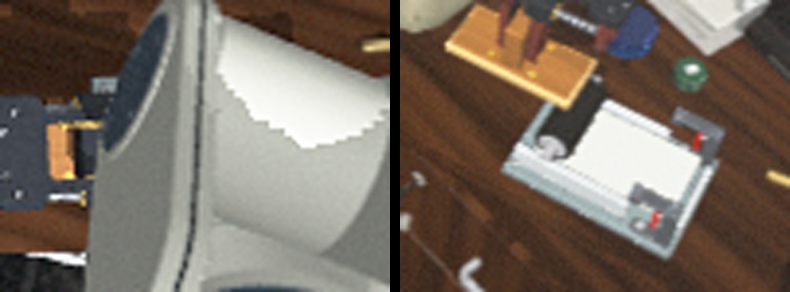

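The scene view (right half) shows the board's front end over the roller and squarely aligned with it. The hooks and red buffers are at its (690,140) and (655,215). Lowering gently.

```bash
python3 -m jog '{"delta_rot":[[0,0,0.001],[0,0,0.001],[0,0,0.001],[0,0,0.001],[0,0,0.001]],"translation":[[0,-3.4,6],[0,-3.4,13],[0,-3.4,19],[0,-3.4,22],[0,-3.4,22]],"hand":[-1,-1,-1,-1,-1]}'
python3 -m jog '{"delta_rot":[[0,0,0],[0,0,0],[0,0,0],[0,0,0],[0,0,0]],"translation":[[0,0,0],[0,0,0],[0,0,0],[0,0,1],[0,0,2]],"hand":[-1,-1,-1,-1,-1]}'
python3 -m jog '{"delta_rot":[[0,0,0],[0,0,0],[0,0,0],[0,0,0],[0,0,0]],"translation":[[0,0,0.7],[0,0,1.4],[0,0,2],[0,0,2],[0,0,2]],"hand":[-1,-1,-1,-1,-1]}'
python3 go.py 449.2 -170.3 83 92.8
```

```text
t: 6.55
ee_pos: [449.0, -170.6, 87.9]
orientation: [0.077, -3.139, -0.001]
ft_force: [0.6, -0.5, -1.6]
width: 18.0
t: 7.05
ee_pos: [449.6, -170.8, 86.8]
orientation: [-0.077, 3.14, -0.0]
ft_force: [-0.0, -0.0, -1.5]
width: 17.9
t: 7.55
ee_pos: [449.7, -170.8, 84.9]
orientation: [-0.077, 3.14, -0.0]
ft_force: [-1.5, 0.9, 2.9]
width: 17.9
t 7.55 ee [ 449.66 -170.84   84.86] yaw 92.82 F [-1.55  0.91  2.9 ] w 17.94 q [-0.39  0.44  2.03 -0.    0.67 -2.01]
trans [0.43 0.56 1.86] rot [-0.0002  0.0003  0.0004]
```

```bash
python3 -m jog '{"delta_rot":[[0,0,0],[0,0,0],[0,0,0],[0,0,0],[0,0,0]],"translation":[[0,0,0.7],[0,0,1.4],[0,0,2],[0,0,2],[0,0,2]],"hand":[-1,-1,-1,-1,-1]}'
python3 go.py 449.2 -172 83 92.8
```

```text
t: 8.05
ee_pos: [449.7, -170.9, 83.0]
orientation: [-0.077, 3.14, -0.0]
ft_force: [-2.6, 0.5, 7.3]
width: 17.8
t 8.05 ee [ 449.68 -170.86   82.97] yaw 92.82 F [-2.58  0.5   7.3 ] w 17.83 q [-0.39  0.44  2.03 -0.    0.67 -2.01]
trans [ 0.54 -1.11 -0.03] rot [-0.0003  0.0003  0.0003]
```

Contact is made and I'm pressing about 9 N. Start rolling.

```bash
python3 -m jog '{"delta_rot":[[0,0,0],[0,0,0],[0,0,0],[0,0,0],[0,0,0]],"translation":[[0,-2,0],[0,-5,0],[0,-9,-0.1],[0,-13,-0.1],[0,-17,-0.15]],"hand":[-1,-1,-1,-1,-1]}'
python3 -m jog '{"delta_rot":[[0,0,0],[0,0,0],[0,0,0],[0,0,0],[0,0,0]],"translation":[[0,-4,0],[0,-8,-0.1],[0,-12,-0.1],[0,-15,-0.15],[0,-16,-0.15]],"hand":[-1,-1,-1,-1,-1]}'
python3 go.py 449.2 -172 83 92.8
```

```text
t: 8.55
ee_pos: [450.5, -188.0, 83.2]
orientation: [-0.077, 3.14, -0.0]
ft_force: [-2.4, 0.6, 8.5]
width: 18.2
t: 9.05
ee_pos: [451.3, -204.1, 83.3]
orientation: [-0.077, 3.14, -0.001]
ft_force: [-1.3, 0.4, 7.4]
width: 18.1
t 9.05 ee [ 451.34 -204.09   83.31] yaw 92.81 F [-1.35  0.37  7.37] w 18.11 q [-0.45  0.46  2.   -0.    0.68 -2.07]
trans [ 0.56 32.16  0.3 ] rot [-0.0004  0.0004  0.0001]
```

```bash
python3 -m jog '{"delta_rot":[[0,0,0],[0,0,0],[0,0,0],[0,0,0],[0,0,0]],"translation":[[0,-4,0],[0,-9,-0.1],[0,-14,-0.1],[0,-19,-0.15],[0,-24,-0.2]],"hand":[-1,-1,-1,-1,-1]}'
python3 -m jog '{"delta_rot":[[0,0,0],[0,0,0],[0,0,0],[0,0,0],[0,0,0]],"translation":[[0,-5,0],[0,-10,-0.1],[0,-15,-0.1],[0,-20,-0.15],[0,-24,-0.2]],"hand":[-1,-1,-1,-1,-1]}'
python3 -m jog '{"delta_rot":[[0,0,0],[0,0,0],[0,0,0],[0,0,0],[0,0,0]],"translation":[[0,-4,0],[0,-8,-0.1],[0,-11,-0.1],[0,-12,-0.1],[0,-12,-0.1]],"hand":[-1,-1,-1,-1,-1]}'
python3 - <<'E'
from h import *
im=optics.get_image("scene")[...,::-1]
cv2.imwrite("pics/sc3.png",cv2.resize(im[220:310,340:450],None,fx=6,fy=6,interpolation=cv2.INTER_CUBIC))
E
```

```text
t: 9.55
ee_pos: [452.6, -228.0, 83.5]
orientation: [-0.077, 3.14, -0.001]
ft_force: [-1.5, -0.2, 7.4]
width: 17.7
t: 10.05
ee_pos: [453.8, -252.1, 83.8]
orientation: [-0.077, 3.14, -0.001]
ft_force: [-1.9, 0.2, 6.2]
width: 17.8
t: 10.55
ee_pos: [454.4, -264.1, 83.9]
orientation: [-0.077, 3.14, -0.001]
ft_force: [-1.9, -0.7, 7.6]
width: 17.8
```

View pics/sc3.png

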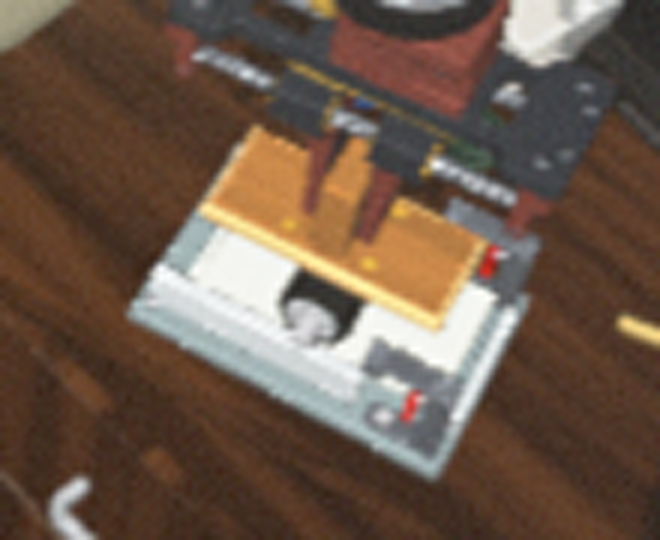

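The roller is under the middle of the board at (320,305), with the hooks and red buffers ahead at (410,400). No slip. Now press deeper, to about 15 N.

```bash
python3 -m jog '{"delta_rot":[[0,0,0],[0,0,0],[0,0,0],[0,0,0],[0,0,0]],"translation":[[0,0,0.7],[0,0,1.4],[0,0,2.1],[0,0,2.8],[0,0,2.8]],"hand":[-1,-1,-1,-1,-1]}'
python3 -m jog '{"delta_rot":[[0,0,0],[0,0,0],[0,0,0]],"translation":[[0,0,0],[0,0,0],[0,0,0]],"hand":[-1,-1,-1]}'
python3 -m jog '{"delta_rot":[[0,0,0],[0,0,0],[0,0,0],[0,0,0],[0,0,0]],"translation":[[0,-3,0],[0,-6,0],[0,-10,-0.1],[0,-14,-0.1],[0,-16,-0.1]],"hand":[-1,-1,-1,-1,-1]}'
```

```text
t: 11.1
ee_pos: [454.5, -264.0, 81.5]
orientation: [-0.077, 3.14, -0.001]
ft_force: [-3.0, 0.3, 13.3]
width: 17.6
t: 11.4
ee_pos: [454.5, -264.0, 81.6]
orientation: [-0.077, 3.14, -0.001]
ft_force: [-4.1, 0.0, 12.4]
width: 17.9
t: 11.9
ee_pos: [455.3, -280.3, 81.7]
orientation: [-0.077, 3.14, -0.001]
ft_force: [-3.1, 0.4, 11.8]
width: 17.6
```

```bash
python3 -m jog '{"delta_rot":[[0,0,0],[0,0,0],[0,0,0],[0,0,0],[0,0,0]],"translation":[[0.2,-2,0.3],[0.4,-5,0.6],[0.5,-8,0.6],[0.5,-11,0.55],[0.5,-14,0.5]],"hand":[-1,-1,-1,-1,-1]}'
python3 -m jog '{"delta_rot":[[0,0,0],[0,0,0],[0,0,0],[0,0,0],[0,0,0]],"translation":[[0,-2,0],[0,-4,0],[0,-6,0],[0,-8,0],[0,-8,0]],"hand":[-1,-1,-1,-1,-1]}'
python3 go.py 455 -302 81.5 92.8
```

```text
t: 12.4
ee_pos: [456.0, -294.3, 81.5]
orientation: [-0.077, 3.139, -0.002]
ft_force: [-2.5, 0.8, 12.6]
width: 17.8
t: 12.9
ee_pos: [456.4, -302.5, 81.5]
orientation: [-0.077, 3.139, -0.002]
ft_force: [-2.7, -0.2, 13.2]
width: 18.2
t 12.9 ee [ 456.4  -302.49   81.52] yaw 92.81 F [-2.71 -0.22 13.23] w 18.23 q [-0.61  0.52  1.89 -0.    0.74 -2.23]
trans [1.37 0.56 0.01] rot [-0.0015  0.0018  0.0002]
```

```bash
python3 -m jog '{"delta_rot":[[0,0,0],[0,0,0],[0,0,0],[0,0,0],[0,0,0]],"translation":[[0,-2,0.1],[0,-4,0.1],[0,-6,0.1],[0,-8,0.1],[0,-8,0.1]],"hand":[-1,-1,-1,-1,-1]}'
python3 go.py 455 -302 81.5 92.8 | head -1
```

```text
t: 13.4
ee_pos: [456.8, -310.5, 81.5]
orientation: [-0.077, 3.139, -0.002]
ft_force: [-1.9, 0.5, 13.9]
width: 17.9
t 13.4 ee [ 456.85 -310.52   81.48] yaw 92.81 F [-1.94  0.5  13.86] w 17.89 q [-0.62  0.52  1.88  0.    0.74 -2.24]
```

```bash
python3 -m jog '{"delta_rot":[[0,0,0],[0,0,0],[0,0,0],[0,0,0],[0,0,0]],"translation":[[0,-2,0],[0,-4,0],[0,-6,0],[0,-8,0],[0,-8,0]],"hand":[-1,-1,-1,-1,-1]}'
python3 go.py 455 -302 81.5 92.8 | head -1
```

```text
t: 13.9
ee_pos: [457.2, -318.5, 81.5]
orientation: [-0.077, 3.139, -0.002]
ft_force: [-2.5, -1.0, 13.8]
width: 17.7
t 13.9 ee [ 457.21 -318.52   81.5 ] yaw 92.81 F [-2.46 -0.96 13.76] w 17.68 q [-0.63  0.53  1.87  0.    0.75 -2.25]
```

```bash
python3 -m jog '{"delta_rot":[[0,0,0],[0,0,0],[0,0,0],[0,0,0],[0,0,0]],"translation":[[0,-1.5,0],[0,-3,0],[0,-4.5,0],[0,-6,-0.05],[0,-6,-0.05]],"hand":[-1,-1,-1,-1,-1]}'
```

```text
t: 14.4
ee_pos: [457.6, -324.5, 81.6]
orientation: [-0.077, 3.139, -0.002]
ft_force: [-1.7, -0.6, 13.4]
width: 17.8
```

```bash
python3 -m jog '{"delta_rot":[[0,0,0],[0,0,0],[0,0,0],[0,0,0],[0,0,0]],"translation":[[0,-1,0],[0,-2,0],[0,-3,0],[0,-4,-0.05],[0,-4,-0.05]],"hand":[-1,-1,-1,-1,-1]}'
```

```text
t: 14.9
ee_pos: [457.7, -328.4, 81.6]
orientation: [-0.077, 3.139, -0.002]
ft_force: [-1.2, -0.2, 13.8]
width: 17.6
```

```bash
python3 -m jog '{"delta_rot":[[0,0,0],[0,0,0],[0,0,0],[0,0,0],[0,0,0]],"translation":[[0,-1,0],[0,-2,0],[0,-3,0],[0,-4,-0.05],[0,-4,-0.05]],"hand":[-1,-1,-1,-1,-1]}'
```

```text
t: 15.4
ee_pos: [457.9, -332.4, 81.7]
orientation: [-0.077, 3.139, -0.002]
ft_force: [-1.3, -0.8, 13.1]
width: 17.9
```

```bash
python3 -m jog '{"delta_rot":[[0,0,0],[0,0,0],[0,0,0],[0,0,0]],"translation":[[0,-1,0],[0,-2,0],[0,-3,0],[0,-3,0]],"hand":[-1,-1,-1,-1]}'; python3 go.py 455 -302 81.5 92.8 | head -1
```

```text
t: 15.8
ee_pos: [458.1, -335.4, 81.7]
orientation: [-0.077, 3.139, -0.002]
ft_force: [-1.2, 0.3, 13.1]
width: 18.1
t 15.8 ee [ 458.1  -335.37   81.69] yaw 92.81 F [-1.21  0.35 13.07] w 18.1 q [-0.65  0.54  1.84  0.    0.76 -2.27]
```

```bash
python3 -m jog '{"delta_rot":[[0,0,0],[0,0,0],[0,0,0],[0,0,0]],"translation":[[0,-1,0],[0,-2,0],[0,-3,-0.05],[0,-3,-0.05]],"hand":[-1,-1,-1,-1]}'
```

```text
t: 16.2
ee_pos: [458.3, -338.4, 81.7]
orientation: [-0.077, 3.139, -0.002]
ft_force: [-1.5, 0.2, 14.6]
width: 17.8
```

```bash
python3 -m jog '{"delta_rot":[[0,0,0],[0,0,0],[0,0,0],[0,0,0]],"translation":[[0,-1,0],[0,-2,0],[0,-3,-0.05],[0,-3,-0.05]],"hand":[-1,-1,-1,-1]}'
```

```text
t: 16.6
ee_pos: [458.4, -341.4, 81.8]
orientation: [-0.077, 3.139, -0.002]
ft_force: [-0.9, -0.4, 13.3]
width: 18.1
```

```bash
python3 -m jog '{"delta_rot":[[0,0,0],[0,0,0],[0,0,0],[0,0,0]],"translation":[[0,-1,0],[0,-2,0],[0,-3,-0.05],[0,-3,-0.05]],"hand":[-1,-1,-1,-1]}'
```

```text
t: 17.0
ee_pos: [458.6, -344.4, 81.9]
orientation: [-0.077, 3.139, -0.002]
ft_force: [-1.9, 1.5, 14.0]
width: 18.2
```

```bash
for i in 1 2 3; do python3 -m jog '{"delta_rot":[[0,0,0]],"translation":[[0,0,0]],"hand":[-1]}' | grep force; done; for i in 1; do python3 -m jog '{"delta_rot":[[0,0,0],[0,0,0]],"translation":[[0,-1,0],[0,-1,0]],"hand":[-1,-1]}'; done; python3 -m jog '{"delta_rot":[[0,0,0]],"translation":[[0,0,0]],"hand":[-1]}' | grep force;python3 -m jog '{"delta_rot":[[0,0,0]],"translation":[[0,0,0]],"hand":[-1]}' | grep force
```

```text
ft_force: [-1.8, -0.1, 14.0]
ft_force: [-2.0, -0.5, 12.9]
ft_force: [-1.7, -1.0, 13.8]
t: 17.5
ee_pos: [458.6, -345.3, 81.9]
orientation: [-0.077, 3.139, -0.002]
ft_force: [-1.1, -0.5, 11.8]
width: 17.9
ft_force: [-1.6, -0.3, 13.3]
ft_force: [-1.2, 0.3, 12.6]
```

```bash
python3 -m jog '{"delta_rot":[[0,0,0],[0,0,0],[0,0,0]],"translation":[[0,-1,0.05],[0,-2,0.1],[0,-2,0.1]],"hand":[-1,-1,-1]}'; for i in 1 2 3; do python3 -m jog '{"delta_rot":[[0,0,0]],"translation":[[0,0,0]],"hand":[-1]}' | grep force; done
```

```text
t: 18.0
ee_pos: [458.7, -347.3, 81.8]
orientation: [-0.077, 3.139, -0.002]
ft_force: [-2.0, -0.1, 13.0]
width: 17.9
ft_force: [-1.6, 0.8, 12.7]
ft_force: [-1.4, -0.4, 12.7]
ft_force: [-1.3, 0.7, 12.9]
```

```bash
python3 -m jog '{"delta_rot":[[0,0,0],[0,0,0],[0,0,0]],"translation":[[0,-1,0],[0,-2,0],[0,-2,0]],"hand":[-1,-1,-1]}'; for i in 1 2 3; do python3 -m jog '{"delta_rot":[[0,0,0]],"translation":[[0,0,0]],"hand":[-1]}' | grep force; done
```

```text
t: 18.6
ee_pos: [458.8, -349.4, 81.8]
orientation: [-0.077, 3.139, -0.002]
ft_force: [-1.8, 0.6, 13.2]
width: 18.1
ft_force: [-1.7, 0.3, 13.7]
ft_force: [-1.5, 0.1, 12.9]
ft_force: [-1.2, -0.9, 13.7]
```

```bash
python3 -m jog '{"delta_rot":[[0,0,0],[0,0,0],[0,0,0]],"translation":[[0,-1,0],[0,-2,0],[0,-2,0]],"hand":[-1,-1,-1]}'; for i in 1 2 3; do python3 -m jog '{"delta_rot":[[0,0,0]],"translation":[[0,0,0]],"hand":[-1]}' | grep force; done
```

```text
t: 19.2
ee_pos: [458.9, -351.3, 81.8]
orientation: [-0.077, 3.139, -0.002]
ft_force: [-2.0, -0.5, 13.7]
width: 18.2
ft_force: [-0.9, 0.4, 13.8]
ft_force: [-1.7, -1.0, 13.5]
ft_force: [-1.9, -0.0, 13.2]
```

```bash
python3 -m jog '{"delta_rot":[[0,0,0],[0,0,0],[0,0,0]],"translation":[[0,-1,0],[0,-2,0],[0,-2,0]],"hand":[-1,-1,-1]}'; for i in 1 2 3; do python3 -m jog '{"delta_rot":[[0,0,0]],"translation":[[0,0,0]],"hand":[-1]}' | grep force; done
```

```text
t: 19.8
ee_pos: [459.0, -353.3, 81.8]
orientation: [-0.077, 3.139, -0.002]
ft_force: [-1.8, -0.7, 14.0]
width: 17.8
ft_force: [-0.9, 0.1, 13.7]
ft_force: [-1.6, 0.1, 13.1]
ft_force: [-2.2, 0.1, 13.8]
```

Roller x is about 46.4 mm and the stop hasn't been felt yet. I'll continue one step at a time.

```bash
python3 -m jog '{"delta_rot":[[0,0,0],[0,0,0],[0,0,0]],"translation":[[0,-1,0],[0,-2,0],[0,-2,0]],"hand":[-1,-1,-1]}'; for i in 1 2 3; do python3 -m jog '{"delta_rot":[[0,0,0]],"translation":[[0,0,0]],"hand":[-1]}' | grep force; done
```

```text
t: 20.4
ee_pos: [459.1, -355.3, 81.8]
orientation: [-0.077, 3.139, -0.002]
ft_force: [-0.9, -0.0, 13.0]
width: 17.8
ft_force: [-0.8, 1.0, 13.6]
ft_force: [-2.0, -0.2, 13.5]
ft_force: [0.0, -0.9, 13.5]
```

```bash
python3 -m jog '{"delta_rot":[[0,0,0],[0,0,0],[0,0,0]],"translation":[[0,-0.7,0],[0,-1.5,0],[0,-1.5,0]],"hand":[-1,-1,-1]}'; for i in 1 2 3; do python3 -m jog '{"delta_rot":[[0,0,0]],"translation":[[0,0,0]],"hand":[-1]}' | grep force; done
```

```text
t: 21.0
ee_pos: [459.2, -356.8, 81.8]
orientation: [-0.077, 3.139, -0.002]
ft_force: [-1.9, -0.2, 13.4]
width: 17.6
ft_force: [-0.6, 0.2, 13.2]
ft_force: [-1.9, 0.1, 13.2]
ft_force: [-1.3, 0.3, 12.9]
```

```bash
python3 -m jog '{"delta_rot":[[0,0,0],[0,0,0],[0,0,0]],"translation":[[0,-0.7,0],[0,-1.5,0],[0,-1.5,0]],"hand":[-1,-1,-1]}'; for i in 1 2 3; do python3 -m jog '{"delta_rot":[[0,0,0]],"translation":[[0,0,0]],"hand":[-1]}' | grep force; done
```

```text
t: 21.6
ee_pos: [459.3, -358.3, 81.8]
orientation: [-0.077, 3.139, -0.002]
ft_force: [-1.5, -0.4, 13.9]
width: 18.1
ft_force: [-0.8, -0.2, 13.7]
ft_force: [-1.4, -0.1, 12.6]
ft_force: [-1.0, 0.5, 12.7]
```

```bash
python3 -m jog '{"delta_rot":[[0,0,0],[0,0,0],[0,0,0]],"translation":[[0,-0.7,0],[0,-1.5,0],[0,-1.5,0]],"hand":[-1,-1,-1]}'; for i in 1 2 3; do python3 -m jog '{"delta_rot":[[0,0,0]],"translation":[[0,0,0]],"hand":[-1]}' | grep force; done
```

```text
t: 22.2
ee_pos: [459.3, -359.8, 81.8]
orientation: [-0.077, 3.139, -0.002]
ft_force: [-1.2, -0.2, 13.4]
width: 17.9
ft_force: [-1.3, -0.7, 13.6]
ft_force: [-1.7, -0.1, 13.4]
ft_force: [-1.3, -0.1, 13.5]
```

```bash
python3 - <<'E'
from h import *
im=optics.get_image("scene")[...,::-1]
cv2.imwrite("pics/sc4.png",cv2.resize(im[225:305,350:450],None,fx=8,fy=7,interpolation=cv2.INTER_CUBIC))
E
```

```text
(no output)
```

View pics/sc4.png

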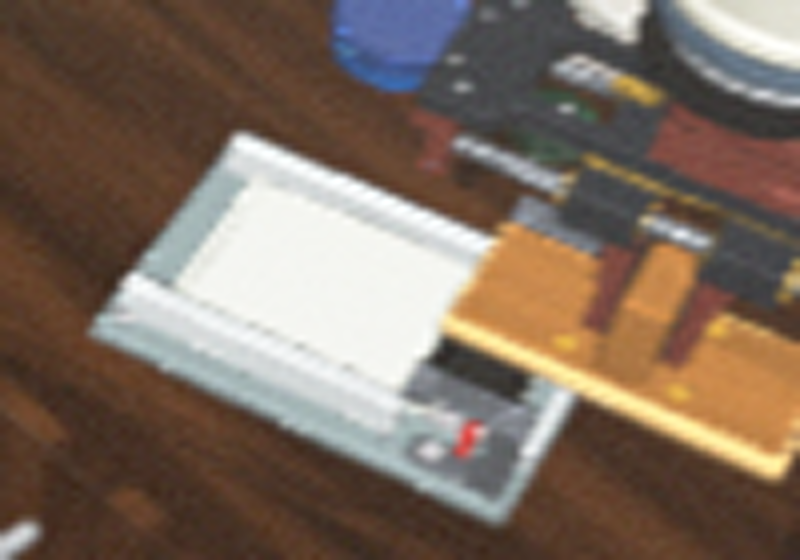

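The roller is now under the hooks, with its sleeve at (480,370) and the red buffer at (468,437) just ahead.

```bash
python3 -m jog '{"delta_rot":[[0,0,0],[0,0,0],[0,0,0]],"translation":[[0,-0.7,0],[0,-1.5,0],[0,-1.5,0]],"hand":[-1,-1,-1]}'; for i in 1 2 3; do python3 -m jog '{"delta_rot":[[0,0,0]],"translation":[[0,0,0]],"hand":[-1]}' | grep force; done
```

```text
t: 22.85
ee_pos: [459.4, -361.0, 81.8]
orientation: [-0.076, 3.139, -0.001]
ft_force: [-2.0, 0.6, 14.2]
width: 17.9
ft_force: [-1.1, 0.7, 13.5]
ft_force: [-0.7, 1.5, 14.3]
ft_force: [-1.0, 1.1, 14.2]
```

```bash
python3 -m jog '{"delta_rot":[[0,0,0],[0,0,0],[0,0,0]],"translation":[[0,-0.7,0],[0,-1.5,0],[0,-1.5,0]],"hand":[-1,-1,-1]}'; for i in 1 2 3; do python3 -m jog '{"delta_rot":[[0,0,0]],"translation":[[0,0,0]],"hand":[-1]}' | grep force; done
```

```text
t: 23.45
ee_pos: [459.4, -362.0, 81.9]
orientation: [-0.076, 3.139, 0.0]
ft_force: [-0.3, 2.8, 16.1]
width: 18.0
ft_force: [0.1, 2.9, 15.7]
ft_force: [-0.5, 3.4, 16.0]
ft_force: [-0.7, 2.8, 15.2]
```

The stop is met: the horizontal force went from 0 to about +3 N. I'll back off a little to centre the spindle in the pocket, then lift straight up.

```bash
python3 -m jog '{"delta_rot":[[0,0,0],[0,0,0],[0,0,0],[0,0,0],[0,0,0]],"translation":[[0,1,0],[0,2,0],[0,3,0],[0,3.5,0],[0,3.5,0]],"hand":[-1,-1,-1,-1,-1]}'
python3 -m jog '{"delta_rot":[[0,0,0],[0,0,0],[0,0,0],[0,0,0],[0,0,0]],"translation":[[0,0,-0.8],[0,0,-1.6],[0,0,-2.6],[0,0,-3.6],[0,0,-4.6]],"hand":[-1,-1,-1,-1,-1]}'
python3 -m jog '{"delta_rot":[[0,0,0],[0,0,0],[0,0,0],[0,0,0],[0,0,0]],"translation":[[0,0,-1.5],[0,0,-3],[0,0,-6],[0,0,-12],[0,0,-20]],"hand":[-1,-1,-1,-1,-1]}'
python3 -m jog '{"delta_rot":[[0,0,0],[0,0,0],[0,0,0],[0,0,0],[0,0,0]],"translation":[[0,0,-10],[0,0,-20],[0,0,-30],[0,0,-35],[0,0,-35]],"hand":[-1,-1,-1,-1,-1]}'
python3 go.py 420 -120 135 92.8
python3 - <<'E'
from h import *
im=optics.get_image("scene")[...,::-1]
cv2.imwrite("pics/sc5.png",cv2.resize(im[225:305,350:450],None,fx=8,fy=7,interpolation=cv2.INTER_CUBIC))
E
```

```text
t: 24.25
ee_pos: [459.3, -359.3, 81.8]
orientation: [-0.077, 3.139, -0.002]
ft_force: [-0.8, -0.1, 14.0]
width: 17.8
t: 24.75
ee_pos: [459.2, -359.1, 85.7]
orientation: [-0.077, 3.139, -0.002]
ft_force: [1.0, -0.1, 5.3]
width: 18.0
t: 25.25
ee_pos: [457.7, -358.1, 104.9]
orientation: [0.077, -3.139, -0.002]
ft_force: [-0.1, 0.2, -1.0]
width: 17.8
t: 25.75
ee_pos: [458.8, -358.9, 141.1]
orientation: [-0.077, 3.139, -0.002]
ft_force: [-0.6, 0.3, -1.9]
width: 17.8
t 25.75 ee [ 458.75 -358.94  141.15] yaw 92.82 F [-0.64  0.35 -1.95] w 17.82 q [-0.68  0.47  1.78 -0.    0.89 -2.3 ]
trans [ 26.96 240.56   5.8 ] rot [-0.0013  0.0014  0.0003]
```

View pics/sc5.png

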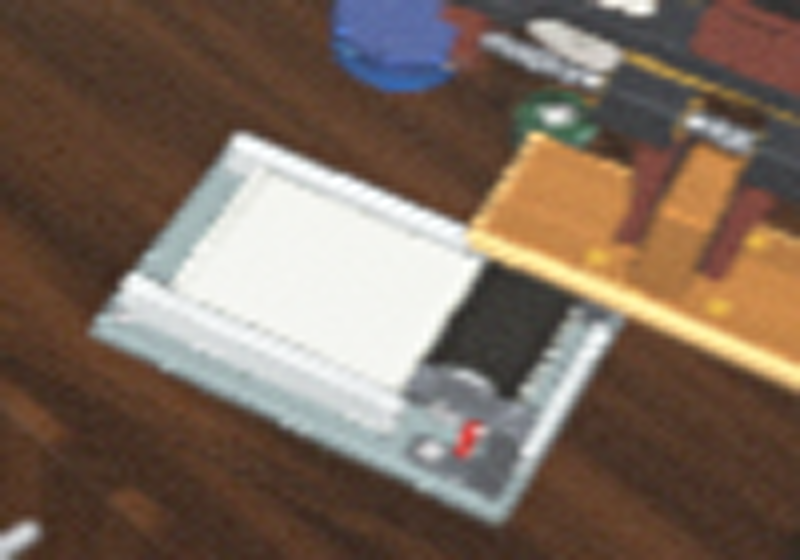

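The roller sits under the hooks at (500,330), the bed is up and the tin and sample are undisturbed. Carrying the board back to the mat.

```bash
python3 -m jog '{"delta_rot":[[0,0,0],[0,0,0],[0,0,0],[0,0,0],[0,0,0]],"translation":[[3,40,0],[8,88,2],[14,136,4],[22,184,6],[32,232,6]],"hand":[-1,-1,-1,-1,-1]}'
python3 go.py 385 70 135 88
```

```text
t: 26.3
ee_pos: [414.0, -126.7, 133.5]
orientation: [0.076, -3.14, -0.0]
ft_force: [1.0, 0.6, -0.9]
width: 17.9
t 26.3 ee [ 413.98 -126.73  133.49] yaw 92.79 F [ 0.98  0.65 -0.86] w 17.91 q [-0.32  0.29  2.11  0.    0.75 -1.94]
trans [ 19.39 197.91  -1.44] rot [ 0.0003 -0.0006  0.0835]
```

```bash
python3 -m jog '{"delta_rot":[[0,0,0.02],[0,0,0.04],[0,0,0.06],[0,0,0.083],[0,0,0.083]],"translation":[[12,40,0],[20,85,0],[22,130,0],[20,175,0],[19,198,0]],"hand":[-1,-1,-1,-1,-1]}'
python3 go.py 385 279 115 81
```

```text
t: 26.8
ee_pos: [385.6, 70.9, 133.9]
orientation: [-0.051, -3.141, -0.0]
ft_force: [-0.1, 0.1, -1.5]
width: 18.1
t 26.8 ee [385.55  70.92 133.88] yaw 88.14 F [-0.09  0.06 -1.49] w 18.07 q [ 0.15  0.24  2.19  0.    0.72 -1.39]
trans [  7.32 207.95  18.94] rot [ 0.0003 -0.0002  0.1246]
```

```bash
python3 -m jog '{"delta_rot":[[0,0,0.02],[0,0,0.05],[0,0,0.08],[0,0,0.124],[0,0,0.124]],"translation":[[2,40,0],[4,85,0],[6,135,3],[7,180,6],[7,207,10]],"hand":[-1,-1,-1,-1,-1]}'
python3 go.py 433 278 28 81
```

```text
t: 27.3
ee_pos: [386.1, 278.7, 123.8]
orientation: [0.246, 3.131, 0.001]
ft_force: [0.0, -0.3, -1.4]
width: 17.8
t 27.3 ee [386.1  278.7  123.83] yaw 81.0 F [ 0.03 -0.35 -1.36] w 17.84 q [ 0.6   0.36  2.02  0.    0.76 -0.81]
trans [-46.37   6.55  95.87] rot [0.0009 0.0006 0.    ]
```

```bash
python3 -m jog '{"delta_rot":[[0,0,0],[0,0,0],[0,0,0],[0,0,0],[0,0,0]],"translation":[[-20,3,5],[-40,6,25],[-46,6.5,55],[-46,6.5,80],[-46,6.5,90]],"hand":[-1,-1,-1,-1,-1]}'
python3 -m jog '{"delta_rot":[[0,0,0],[0,0,0],[0,0,0],[0,0,0],[0,0,0]],"translation":[[0,0,1],[0,0,2],[0,0,4],[0,0,5],[0,0,5]],"hand":[-1,-1,-1,-1,-1]}'
python3 go.py 433 278 25.6 81
```

```text
t: 27.8
ee_pos: [431.3, 273.7, 31.5]
orientation: [-0.248, -3.128, 0.004]
ft_force: [0.2, 0.3, -1.5]
width: 17.8
t: 28.3
ee_pos: [432.9, 275.0, 29.6]
orientation: [0.247, 3.131, 0.001]
ft_force: [0.5, 0.4, -0.9]
width: 17.9
t 28.3 ee [432.94 274.99  29.6 ] yaw 80.96 F [ 0.52  0.43 -0.91] w 17.89 q [ 0.54  0.58  1.97  0.    0.59 -0.87]
trans [0.42 2.98 4.  ] rot [ 0.0008  0.0009 -0.0006]
```

```bash
python3 -m jog '{"delta_rot":[[0,0,0],[0,0,0],[0,0,0],[0,0,0],[0,0,0]],"translation":[[0,1,1],[0,1,2],[0,1,3],[0,1,3.5],[0,1,3.8]],"hand":[-1,-1,-1,-1,-1]}'
python3 -m jog '{"delta_rot":[[0,0,0],[0,0,0],[0,0,0]],"translation":[[0,0,0.2],[0,0,0.2],[0,0,0.2]],"hand":[-1,-1,-1]}'
```

```text
t: 28.8
ee_pos: [432.8, 275.7, 25.6]
orientation: [-0.248, -3.132, 0.0]
ft_force: [-3.3, -0.9, 10.4]
width: 18.0
t: 29.1
ee_pos: [432.8, 275.7, 25.6]
orientation: [0.248, 3.132, 0.0]
ft_force: [-3.1, -0.7, 8.4]
width: 17.3
```

The board is seated on the mat. Relieve the press and open.

```bash
python3 -m jog '{"delta_rot":[[0,0,0],[0,0,0],[0,0,0],[0,0,0],[0,0,0]],"translation":[[0,0,-0.3],[0,0,-0.3],[0,0,-0.3],[0,0,-0.3],[0,0,-0.3]],"hand":[-0.5,-0.2,0,0.3,0.6]}'
python3 -m jog '{"delta_rot":[[0,0,0],[0,0,0],[0,0,0],[0,0,0],[0,0,0]],"translation":[[0,0,0],[0,0,0],[0,0,0],[0,0,0],[0,0,0]],"hand":[1,1,1,1,1]}'
python3 -m jog '{"delta_rot":[[0,0,0],[0,0,0],[0,0,0],[0,0,0],[0,0,0]],"translation":[[0,0,-5],[0,0,-25],[0,0,-60],[5,0,-95],[10,0,-120]],"hand":[1,1,1,1,1]}'
python3 -m jog '{"delta_rot":[[0,0,0],[0,0,0],[0,0,0],[0,0,0],[0,0,0]],"translation":[[20,15,0],[35,40,0],[45,80,0],[50,120,0],[55,160,0]],"hand":[1,1,1,1,1]}'
python3 -m jog '{"delta_rot":[[0,0,0],[0,0,0],[0,0,0],[0,0,0],[0,0,0]],"translation":[[30,20,-10],[60,40,-20],[80,60,-20],[100,80,-20],[100,80,-20]],"hand":[1,1,1,1,1]}'
python3 - <<'E'
from h import *
im=optics.get_image("top")[...,::-1]
a=cv2.resize(im[190:260,170:290],(480,280),interpolation=cv2.INTER_CUBIC)
b=cv2.resize(im[165:255,385:475],(280,280),interpolation=cv2.INTER_CUBIC)
cv2.imwrite("pics/fin.png",np.hstack([a,b]))
E
```

```text
t: 29.6
ee_pos: [432.8, 275.7, 25.2]
orientation: [-0.248, -3.132, 0.0]
ft_force: [0.1, -0.4, 0.1]
width: 50.3
t: 30.1
ee_pos: [432.8, 275.7, 25.2]
orientation: [-0.248, -3.132, 0.0]
ft_force: [-0.2, -0.4, 0.2]
width: 86.9
t: 30.6
ee_pos: [423.3, 277.6, 147.6]
orientation: [0.248, 3.13, 0.002]
ft_force: [-0.2, -0.2, 0.5]
width: 87.5
t: 31.1
ee_pos: [393.4, 445.5, 145.9]
orientation: [0.247, 3.132, 0.001]
ft_force: [0.1, -0.5, 0.4]
width: 87.5
t: 31.6
ee_pos: [305.7, 541.1, 165.8]
orientation: [0.243, 3.132, 0.002]
ft_force: [0.4, -0.5, 0.0]
width: 88.1
```

View pics/fin.png

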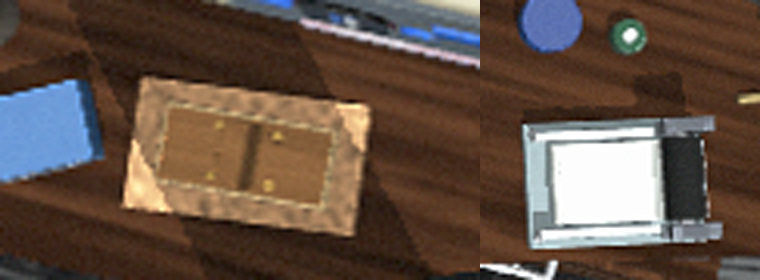

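The board lies flat and centred on the mat, at (247,155). The roller is held under both hooks at (683,180), and the bystanders are where they were. Handing in.

```bash
python3 -m jog '{"delta_rot":[[0,0,0],[0,0,0]],"translation":[[0,0,0],[0,0,0]],"hand":[1,1]}'; python3 -c "from workcell import ctrl; print(ctrl.close_job())"
```

```text
t: 31.85
ee_pos: [308.1, 537.7, 165.2]
orientation: [-0.249, -3.132, 0.001]
ft_force: [0.2, -0.0, -1.1]
width: 87.9
the job is handed in; nothing more can be done
None
```

The job is done and handed in at about 32 s; the hand-in reports no verdict.

- **Rolling:** I took the board by its rib and pressed about 9 N on the roller at the low end. Before the hooks I pressed to about 15 N, peaking near 17.5 N at the stop, and rolled on underneath.
- **Stop:** I felt it as about 3 N sideways on the tool, which I estimate puts about 6 N on the stop. I then backed off about 3 mm at the board and lifted straight up.
- **Last checks:** The final picture shows the roller under both hooks. The board is flat and centred on its mat, the fingers are open and clear, and the tin, sample and carton appear where they were.
- **Not measured:** I could not read the bed's height or the contact forces directly. They are judged from the wrist force and the pictures, and no check failed.
- **Noticed:** A sideways force of 1–4 N showed on the tool while pressing. On the mat the board briefly pressed with about 10–12 N before I let go.

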